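# Close the split bearing housing and hold it pressed shut

## Robot

A 6-joint arm with a two-finger parallel gripper is mounted at the origin on a cart in front of the work surface, level with it; the furniture and walls round the work are solid. World frame = base frame: x ahead of the robot, y to its left, z up, the work surface at z = 0. Lengths are in m, angles in rad, forces in N, time in s.
With the tool pointing down it reaches from about 0.3 to 0.875 m from the base axis. Payload 6.4 kg.
Tool frame: the origin (TCP) lies between the finger pads; the fingertips stand ctrl.tip_extent ahead of it and the grasp point (between the pads) is the TCP (ctrl.tip_extent is the distance from the TCP to the fingertips, in m); z points along the fingers, y is the line along which they close (so a half turn about z gives the same grasp; the last joint's range is limited). The gripper opens to 85 mm and grips with 20 to 120 N. Pads are 22 mm wide; open, the fingers measure 114 mm over their backs; the gripper's body (76 mm by 85 mm) begins 54 mm behind the grasp point. The pads swing forward as they close: fully open they stand 13 mm farther back than shut.
Start: joints at [-1.351, 0.181, 1.607, -0, 1.354, -0.206], TCP at [0.238, -0.524, 0.25] pointing down, gripper open.
Joint ranges: [-2.99, 2.99], [-0.89, 2.07], [0.3, 2.58], [-1.14, 4.28], [0, 2.63], [-3.12, 3.12]. Speed limits (rad/s): [2.57, 2.57, 3.01, 3.14, 3.14, 3.14].

## Interface

Orientations are given as a unit quaternion [w, x, y, z].
In Python, from bench import ctrl gives the robot as it stands.
- The arm moves only by the tool send_rows, never from a script. Its arguments are lists of equal length, an entry for each row: "dr": the turn, a rotation vector about the tool's x, y, z in units of 6 degrees (1.0 is 6 degrees), a list of three; "xyz": the shift along the tool's x, y, z in cm, a list of three; "jaw": the opening in per cent of the stroke, from 0 (shut) to 100 (fully open). In form: {"dr": [[wx, wy, wz], ...], "xyz": [[dx, dy, dz], ...], "jaw": [jaw, ...]}. A call has exactly 8 rows; each row is the pose to reach, as a shift and turn from the pose commanded when the call began, along the tool's axes at that moment; what a row does not reach only later rows make up. A row lasts 1/8 s, in which the tool goes at most 62.5 mm and 10.7 degrees, less where a joint would pass 70% of its speed; a pose out of reach is approached as far as the arm can. A call with a gripper value outside its range is refused whole. The fingers move at their own pace and stop on an object; the grip force is fixed at half the most. Time passes only in rows, so rows that repeat a pose let the fingers close, or fill a call up. It gives the time, the measured TCP pose, the force, the opening and the grip force at its end, in the units of the state.
- ctrl.get_obs(): the state, without advancing time (a new reading comes with each control period).
- ctrl.camera(name): name is "scene" or "top" or "wrist"; returns the picture (400x640x3 uint8, red, green, blue); there is no depth.
- ctrl.calibration(name): a dict with "camera_matrix" (3x3 intrinsics, pixels), "world_from_camera" (4x4, takes a point from camera to world coordinates). Camera axes: x right, y up, looking along -z (the intrinsics and any distortion apply to the point x, -y, -z); pixel columns grow to the right and rows downward; lengths in m; the calibration is good to about 2 mm. A picture is of the moment at which its call begins: read the wrist's pose just before it. calibration takes no time and is no camera call; for the wrist camera it gives the pose at the moment of the call.
- ctrl.hand_in(): hands the job in; it is judged then, once.
The state is a dict: "time_s": time; "q": joint angles; "dq": joint speeds; "joint_efforts": joint torques, N m; "eef_pos": TCP position; "eef_rot": TCP orientation; "wrist_force": force on the tool from outside, world axes, zero at the start; "torque": the same for the moment, N m; "opening": opening from 0.0 (shut) to 1.0 (fully open); "grasp_force": force on a finger pad.
Only numpy, scipy, OpenCV 4.12 (cv2) and the standard library are available. Lean on these libraries where they do the work, as an engineer would, in place of code of your own. Each camera call takes 0.05 s, during which the arm holds its last target. There are 200 camera calls.

## Task

The cap of the split bearing housing has been knocked over onto its side: turn it upright, joint face down, and fit it on the two dowels of the lower half (either way round) until the joint faces meet all along. Then keep pressing it down firmly, with about 15 N, and finish like that: do not let go or back off at the end. Leave the cups, the V block and the roll of tape where they are.

Things in the scene. Friction and masses are not known exactly. Their poses are not given: they have to be found in the camera images.
- cap: Loose upper half, grey cast metal, about 0.3 kg, 102 (x) by 56 (y) by 62 mm (z), same after a half turn about z. Origin: middle of its flat joint face; z from there to the lug's top, x along its length through both dowel holes, y along the bore. At the start it lies on a long side: origin 28 mm above the worktop, its z level, within 0.6 rad of the robot's right (-y), its y up.
- cap_lug (a point): Middle of the plain rectangular lug on top of the cap, to grip it by: on the cap's z axis, 46 mm from the joint face; axes as the cap's. Lug 44 mm (x) by 18 mm (y), up to z = 62 mm. It stands on a half-ring arch (inner radius 15, outer 28 mm); beside the lug's two x ends the space is free down to the flanges, whose tops are at z = 18 mm.
- cap_hole (a point): Mouth, in the cap's joint face, of the dowel hole at x = +38 mm of the cap, y = 0; an equal hole is at x = -38 mm. Both are 11.6 mm in diameter, slightly chamfered, straight through the flanges, which are 18 mm thick (z 0 to 18) and span x = 25 to 51 mm on either side.
- lower_half: Lower half, grey cast metal, screwed to the worktop (cannot move). Origin in the middle under its foot on the worktop, z up, x along its length through both dowels. Foot 136 by 66 mm, 12 mm thick; the flat joint face is 50 mm above the worktop, 102 mm (x) by 56 mm (y), with a half-round bore of radius 15 mm along y in it.
- joint_face (a point): Middle of the lower half's joint face, 50 mm above the worktop; the cap's origin comes here when fitted. Axes as the lower half's.
- dowel_a (a point): Tip of the steel dowel at x = +38 mm of the lower half. Each dowel is 10 mm in diameter, stands 14 mm above the joint face; its last 5 mm taper to 4 mm diameter.
- dowel_b (a point): Tip of the other, equal dowel, at x = -38 mm of the lower half.
- cup_a: open drawn steel cup, 64 mm across and 47 mm high, standing; origin in the middle of its underside. A bystander.
- cup_b: open drawn steel cup, 64 mm across and 47 mm high, standing; origin in the middle of its underside. A bystander.
- v_block: ground steel V block, 62 x 57 mm, 35 mm high; origin in the middle of its underside. A bystander.
- tape_roll: roll of masking tape lying flat, 67 mm across, 24 mm high; origin in the middle of its underside. A bystander.

How it is judged:
On the way, in this order (a step that is already met when the one before it is completed fails the run):
1. the cap is upright, joint face down (angle between cap's own z axis and vertical below 0.2 rad), for 0.2 s.
2. the cap sits on both dowels, joint faces together (z of cap in the frame of joint_face between -0.0025 and 0.0025 m and horizontal distance between cap and joint_face below 0.003 m and angle between cap's own z axis and vertical below 0.04 rad and angle between the x axis of cap and the x axis of lower_half, either way round below 0.05 rad), for 0.2 s.
At the end, for the whole second after the job is handed in: Cap upright on the lower half (tilt < 0.04 rad, x axes within 0.05 rad, either way round), origin within 3 mm sideways and 2.5 mm in height of the joint face's middle, at rest; the robot still touches it with > 5 N and the halves bear on each other with > 10 N (weight included) (all of step 2 and contact force between cap and lower_half above 10 N and contact force between any of the fingers, the arm and cap above 5 N and linear speed of cap below 0.01 m/s); the arm keeps its last pose, push and grip.
It fails at once if a cup, the V block or the tape roll is pushed more than 25 mm or tipped over (distance of any of cup_a, cup_b, v_block, tape_roll from where it was at the start of the episode above 0.025 m or angle between any of cup_a, cup_b, v_block, tape_roll's own z axis and vertical above 0.5 rad).
It also fails if it takes over 62 s, if anything falls off the work surface, if the arm or the gripper's body presses on something with over 40 N, if the wrist force passes 120 N, or if a joint passes its speed limit or range.

## Working session

There is one attempt and no reset: what is moved stays moved. The work goes in short steps, Python scripts to look and compute and a tool call to move; the robot and the scene stay as the last step left them, time stands still between calls to the robot, and variables do not carry over. Pictures are saved under pics/ and viewed, at most 11 in all, crops included, and the job is handed in when it is done.

Besides the shell and the picture viewer there is one more tool, called after "Call:" as name(argument=value, ...), one argument or row to a line, values as JSON. send_rows: Moves the arm, as the interface text tells. Its arguments: {"type":"object","properties":{"dr":{"type":"array","items":{"type":"array","items":{"type":"number"}}},"xyz":{"type":"array","items":{"type":"array","items":{"type":"number"}}},"jaw":{"type":"array","items":{"type":"number"}}},"required":["dr","xyz","jaw"]}

```bash
mkdir -p pics; python3 - <<'E'
from bench import ctrl
import cv2
o=ctrl.get_obs(); print(o, ctrl.tip_extent)
for n in("scene","top"):
    c=ctrl.calibration(n); print(n,c)
    cv2.imwrite(f"pics/{n}0.png",ctrl.camera(n)[:,:,::-1])
E
```

```text
{'time_s': 0.0, 'q': array([-1.35128900e+00,  1.81560869e-01,  1.60801505e+00, -5.17054299e-06,
        1.35378606e+00, -2.06338940e-01]), 'dq': array([-0.00141597,  0.00149032,  0.00198109,  0.00045445, -0.00069698,
        0.00020152]), 'joint_efforts': array([ 1.38628133e-03, -4.44865322e+01, -3.51338160e+01, -2.29361394e-04,
        8.89305258e-03,  6.17565092e-06]), 'eef_pos': array([ 0.23740596, -0.52312978,  0.24936956]), 'eef_rot': array([-8.84627243e-04,  9.77416880e-01,  2.11318384e-01, -8.34883759e-06]), 'wrist_force': array([-0.18293451, -0.34871265, -0.03534617]), 'torque': array([-0.01484286,  0.04740073,  0.05434221]), 'grasp_force': 0.0, 'opening': 0.9984056456001196} 0.019
scene {'camera_matrix': array([[487.97983591,   0.        , 312.89352458],
       [  0.        , 487.97983591, 206.06879143],
       [  0.        ,   0.        ,   1.        ]]), 'world_from_camera': array([[-0.81925552,  0.33732709, -0.46371416, -0.04491057],
       [-0.57328828, -0.46393018,  0.67535867,  0.86939656],
       [ 0.01268578,  0.81913321,  0.57346303,  0.83660369],
       [ 0.        ,  0.        ,  0.        ,  1.        ]])}
top {'camera_matrix': array([[454.13486534,   0.        , 317.79330971],
       [  0.        , 454.13486534, 201.90044669],
       [  0.        ,   0.        ,   1.        ]]), 'world_from_camera': array([[ 0.01452569,  0.98296305, -0.18322842,  0.36672854],
       [-0.99977473,  0.0114419 , -0.01787634, -0.00719772],
       [-0.0154753 ,  0.18344681,  0.98290782,  1.23564113],
       [ 0.        ,  0.        ,  0.        ,  1.        ]])}
```

View pics/top0.png

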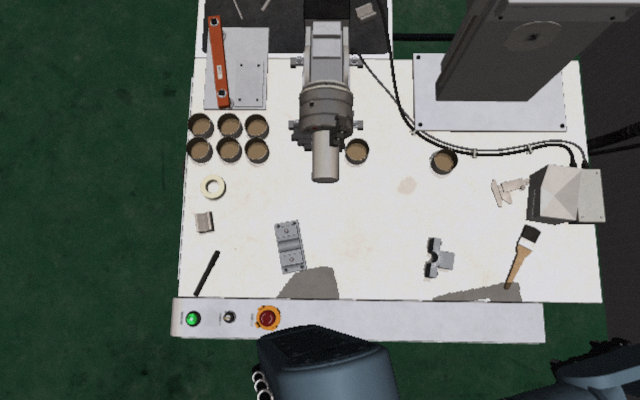

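View pics/scene0.png

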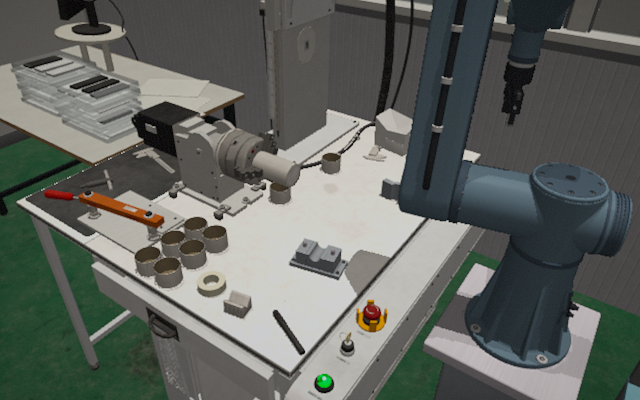

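Top view: the cap is at about (438,257) with its lug to the right, and the lower half at (290,246). The scene view shows the lower half at (320,258); the arm partly hides the cap. Next come rough positions and the wrist view.

```bash
cat > h.py <<'E'
import numpy as np, cv2
from bench import ctrl
from scipy.spatial.transform import Rotation as R
def ray(c,uv):
    K=c["camera_matrix"];T=c["world_from_camera"]
    uv=np.atleast_2d(uv).astype(float)
    d=np.c_[(uv[:,0]-K[0,2])/K[0,0],-(uv[:,1]-K[1,2])/K[1,1],-np.ones(len(uv))]
    return T[:3,3],d@T[:3,:3].T
def onz(c,uv,z):
    o,d=ray(c,uv); return o+d*((z-o[2])/d[:,2])[:,None]
def proj(c,P):
    T=c["world_from_camera"];K=c["camera_matrix"]
    p=(np.atleast_2d(P)-T[:3,3])@T[:3,:3]
    return np.c_[K[0,0]*p[:,0]/-p[:,2]+K[0,2],-K[1,1]*p[:,1]/-p[:,2]+K[1,2]]
def tri(cs,uvs):
    A=np.zeros((3,3));b=np.zeros(3)
    for c,uv in zip(cs,uvs):
        o,d=ray(c,uv);d=d[0]/np.linalg.norm(d);M=np.eye(3)-np.outer(d,d);A+=M;b+=M@o
    return np.linalg.solve(A,b)
def pose():
    o=ctrl.get_obs();q=o["eef_rot"];return o["eef_pos"],R.from_quat([q[1],q[2],q[3],q[0]]),o
def move(p1,R1):
    "shift (cm, tool axes) and turn (6deg) from the current measured pose"
    p,r,_=pose();return np.round(r.inv().apply(np.array(p1)-p)*100,2),np.round(np.degrees((r.inv()*R1).as_rotvec())/6,2)
E
python3 - <<'E'
from h import *
c=ctrl.calibration("top")
print(onz(c,[[276,222],[299,219],[305,269],[283,274],[282,230],[297,262]],.05).round(3))
print(onz(c,[[428,237],[438,237],[425,277],[434,278],[453,252],[452,269]],.05).round(3))
print(onz(c,[[356,151],[443,160],[213,187],[204,222]],.04).round(3))
w=ctrl.calibration("wrist");p,r,_=pose();print(w, r.as_matrix().round(3))
print(proj(w,[[.25,-.27,.05]]))
cv2.imwrite("pics/w0.png",ctrl.camera("wrist")[:,:,::-1])
t=cv2.imread("pics/top0.png"); cv2.imwrite("pics/topcrop.png",np.hstack([cv2.resize(t[210:290,250:330],None,fx=5,fy=5,interpolation=3),cv2.resize(t[215:295,395:475],None,fx=5,fy=5,interpolation=3)]))
E
```

```text
[[0.533 0.124 0.05 ]
 [0.541 0.063 0.05 ]
 [0.411 0.045 0.05 ]
 [0.397 0.101 0.05 ]
 [0.512 0.107 0.05 ]
 [0.429 0.066 0.05 ]]
[[ 0.498 -0.274  0.05 ]
 [ 0.498 -0.3    0.05 ]
 [ 0.395 -0.264  0.05 ]
 [ 0.393 -0.287  0.05 ]
 [ 0.46  -0.338  0.05 ]
 [ 0.416 -0.334  0.05 ]]
[[ 0.732 -0.088  0.04 ]
 [ 0.709 -0.324  0.04 ]
 [ 0.627  0.299  0.04 ]
 [ 0.532  0.317  0.04 ]]
{'camera_matrix': array([[342.10489652,   0.        , 321.42173974],
       [  0.        , 342.10489652, 193.18702282],
       [  0.        ,   0.        ,   1.        ]]), 'world_from_camera': array([[ 0.41228399,  0.86539575,  0.28480187,  0.31134392],
       [-0.91105457,  0.39203995,  0.12760977, -0.49052104],
       [-0.00122076, -0.31208151,  0.95005455,  0.37282355],
       [ 0.        ,  0.        ,  0.        ,  1.        ]])} [[ 0.911  0.413 -0.   ]
 [ 0.413 -0.911  0.002]
 [ 0.    -0.002 -1.   ]]
[[60.47349787 38.19978467]]
```

View pics/topcrop.png

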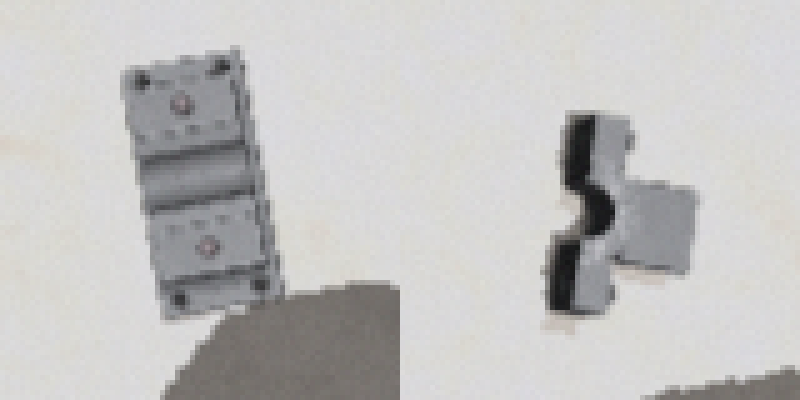

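Crop: the dowels are at about (286.4,230.6) and (291.6,259.4). The cap's joint-face top edge runs from about (434,237.6) to (430.4,277.4), with the lug end at (454,261). Moving above the cap to look from nearby.

```bash
python3 - <<'E'
from h import *
c=ctrl.calibration("top")
D=onz(c,[[286.4,230.6],[291.6,259.4]],.064);print(D,D.mean(0),np.linalg.norm(D[0]-D[1]))
E_=onz(c,[[434,237.6],[430.4,277.4]],.056);print(E_,E_.mean(0))
print(move([.44,-.31,.2],R.from_matrix(np.array([[0,1,0],[1,0,0],[0,0,-1]]).T)))
E
```

```text
[[0.5083788  0.09454269 0.064     ]
 [0.43425282 0.07915886 0.064     ]] [0.47131581 0.08685078 0.064     ] 0.07570550847383314
[[ 0.4959387  -0.28859399  0.056     ]
 [ 0.39387975 -0.27615279  0.056     ]] [ 0.44490923 -0.28237339  0.056     ]
(array([ 27.26, -11.05,   4.98]), array([-1.000e-02, -1.000e-02, -1.093e+01]))
```

Call:
send_rows(
  dr=[
    [0,0,-1.4],
    [0,0,-2.8],
    [0,0,-4.2],
    [0,0,-5.6],
    [0,0,-7],
    [0,0,-8.4],
    [0,0,-9.8],
    [0,0,-10.9],
  ],
  xyz=[
    [4,-1.6,0.7],
    [8,-3.2,1.4],
    [12,-5,2.1],
    [16,-6.6,2.8],
    [20,-8.2,3.5],
    [24,-9.8,4.2],
    [27.3,-11,5],
    [27.3,-11,5],
  ],
  jaw=[100,100,100,100,100,100,100,100],
)

```text
time_s: 1.15
eef_pos: [0.4417, -0.3082, 0.1992]
eef_rot: [-0.001, 0.706, 0.709, 0.0]
wrist_force: [-1.2, -0.4, 0.4]
opening: 1.001
grasp_force: 0.0
```

```bash
python3 - <<'E'
from h import *
p,r,o=pose();print(p,r.as_matrix().round(3),o["q"].round(3),o["time_s"])
c=ctrl.calibration("wrist");np.savez("w1.npz",**c)
cv2.imwrite("pics/w1.png",ctrl.camera("wrist")[:,:,::-1])
E
```

```text
[ 0.44171355 -0.30820497  0.19918233] [[-0.004  1.    -0.001]
 [ 1.     0.004  0.002]
 [ 0.002 -0.001 -1.   ]] [-8.300e-01  1.540e-01  1.747e+00  1.000e-03  1.243e+00 -8.340e-01] 1.15
```

View pics/w1.png

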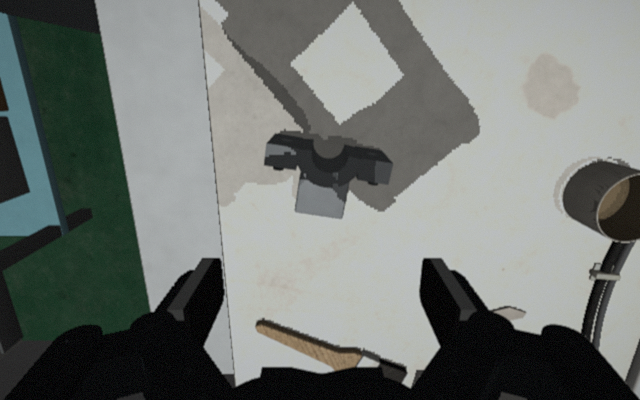

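The wrist view shows the cap at about (327,175): lug end edge from (295,213) to (345,218), joint face at the top. A crop will give finer edges.

```bash
python3 - <<'E'
from h import *
t=cv2.imread("pics/w1.png"); t=cv2.convertScaleAbs(t[120:226,255:402],alpha=1.6,beta=10);cv2.imwrite("pics/w1c.png",cv2.resize(t,None,fx=5,fy=5,interpolation=2))
E
```

```text
(no output)
```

View pics/w1c.png

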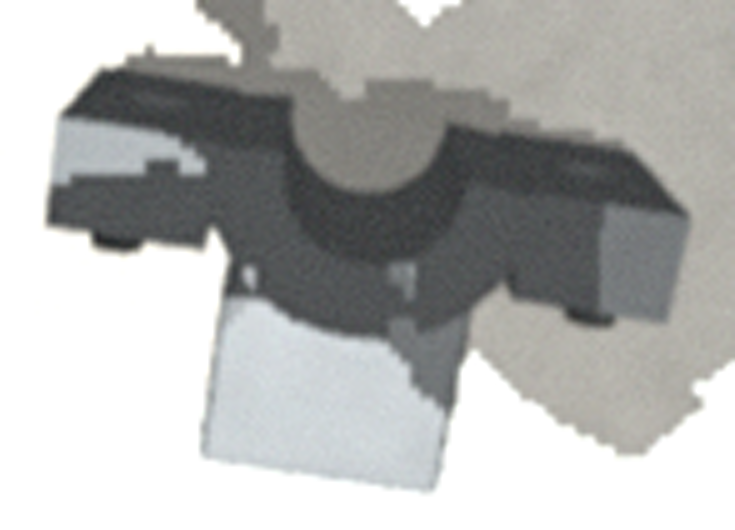

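The crop shows the joint-face top edge from crop (62,118) to (690,215), and the lug end edge from (204,456) to (434,490).

```bash
python3 - <<'E'
from h import *
w=dict(np.load("w1.npz"));t=ctrl.calibration("top")
f=lambda a:np.array([255+a[0]/5,120+a[1]/5])
J=[f((62,118)),f((690,215))];F=[f((47,222)),f((670,320))];L=[f((204,456)),f((434,490))]
tj=[(430.4,277.4),(434,237.6)];tl=[(452.6,270),(455,252.6)]
for a,b in zip(J+L,tj+tl): print("tri",tri([w,t],[a,b]).round(4))
Jw=onz(w,J,.056);Fw=onz(w,F,.056);Lw=onz(w,L,.037)
for n,X in(("J",Jw),("F",Fw),("L",Lw)):
    d=X[1]-X[0];print(n,X.round(4).tolist(),X.mean(0).round(4),np.linalg.norm(d).round(4),np.degrees(np.arctan2(d[1],d[0])).round(2))
print(proj(w,np.array([[.41,-.3,.0],[.41,-.3,.056]])))
E
```

```text
tri [ 0.3949 -0.2814  0.0271]
tri [ 0.4926 -0.2821  0.087 ]
tri [ 0.4164 -0.3468  0.0128]
tri [ 0.4609 -0.35    0.0254]
J [[0.4, -0.275, 0.056], [0.4993, -0.2902, 0.056]] [ 0.4497 -0.2826  0.056 ] 0.1005 -8.69
F [[0.3968, -0.2917, 0.056], [0.4973, -0.3077, 0.056]] [ 0.447  -0.2997  0.056 ] 0.1018 -9.03
L [[0.4195, -0.3389, 0.037], [0.4608, -0.3453, 0.037]] [ 0.4402 -0.3421  0.037 ] 0.0418 -8.82
[[287.8551148  159.44028277]
 [281.28783052 174.51235975]]
```

```bash
cat >> h.py <<'E'
def grasp(org,yaw,tilt=45,back=0.004):
    x=np.array([np.cos(yaw),np.sin(yaw),0]);zc=np.array([x[1],-x[0],0]);up=np.array([0,0,1.])
    a=np.radians(tilt);zt=-np.sin(a)*zc-np.cos(a)*up
    return np.array(org)+.046*zc-back*zt,R.from_matrix(np.c_[np.cross(x,zt),x,zt])
E
python3 - <<'E'
from h import *
for b in(.074,):
    p,r=grasp([.4497,-.2825,.028],np.radians(-8.85),45,b);print(p,r.as_matrix().round(2),move(p,r))
E
```

```text
[ 0.43457274 -0.37965528  0.0803259 ] [[ 0.11  0.99  0.11]
 [ 0.7  -0.15  0.7 ]
 [ 0.71 -0.   -0.71]] (array([-7.05, -0.71, 11.92]), array([-0.62,  7.47,  1.46]))
```

Call:
send_rows(
  dr=[
    [-0.1,1.5,0.3],
    [-0.25,3,0.6],
    [-0.4,4.5,0.9],
    [-0.5,6,1.2],
    [-0.62,7.47,1.46],
    [-0.62,7.47,1.46],
    [-0.62,7.47,1.46],
    [-0.62,7.47,1.46],
  ],
  xyz=[
    [-2,-0.1,1],
    [-4,-0.3,2],
    [-6,-0.5,4],
    [-7.05,-0.7,7],
    [-7.05,-0.7,10],
    [-7.05,-0.7,11.9],
    [-7.05,-0.7,11.9],
    [-7.05,-0.7,11.9],
  ],
  jaw=[100,100,100,100,100,100,100,100],
)

```text
time_s: 2.2
eef_pos: [0.4346, -0.3815, 0.0837]
eef_rot: [-0.245, 0.705, 0.599, 0.291]
wrist_force: [0.7, -0.5, 0.7]
opening: 1.001
grasp_force: 0.0
```

```bash
python3 - <<'E'
from h import *
p,r,o=pose();print(p,r.as_matrix().round(3),o["q"].round(3),o["time_s"])
c=ctrl.calibration("wrist");np.savez("w2.npz",**c)
im=ctrl.camera("wrist")[:,:,::-1];cv2.imwrite("pics/w2.png",im)
P=[[.4497,-.2825,.056],[.4402,-.343,.037]];q=proj(c,P);print(q)
u,v=q.mean(0).astype(int);u0,v0=max(u-110,0),max(v-80,0);print(u0,v0)
cv2.imwrite("pics/w2c.png",cv2.resize(cv2.convertScaleAbs(im[v0:v0+160,u0:u0+220],alpha=1.5,beta=10),None,fx=3.6,fy=3.6,interpolation=2))
E
```

```text
[ 0.43455799 -0.38153868  0.08371121] [[ 0.113  0.987  0.117]
 [ 0.702 -0.163  0.693]
 [ 0.703  0.004 -0.711]] [-1.142  0.76   1.342  0.411  1.713 -1.064] 2.2
[[317.59892684 128.46799361]
 [318.23157971 232.66955952]]
207 100
```

View pics/w2c.png

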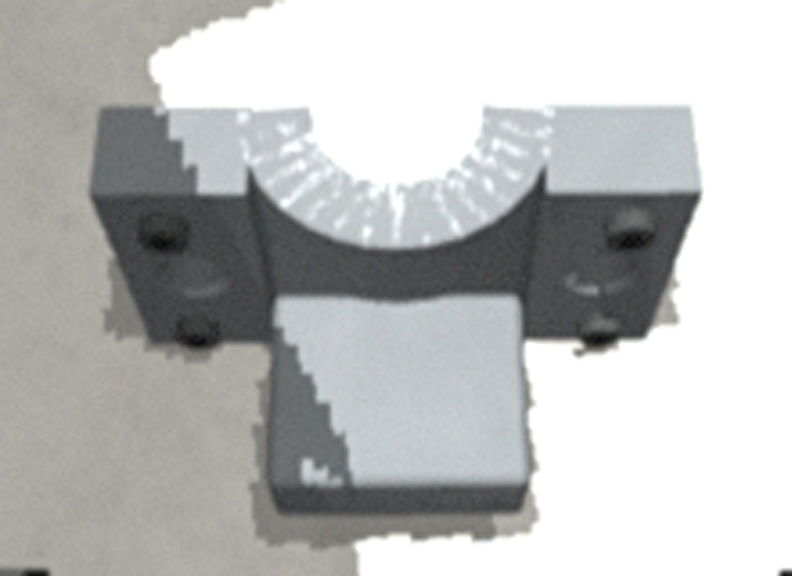

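Crop: joint edge from (100,105) to (690,107), flange top edge from (92,193) to (702,193), lug end edge from (272,485) to (524,485). Screw heads stand on the flanges, so I'll stay a few mm farther back.

```bash
python3 - <<'E'
from h import *
w=dict(np.load("w1.npz"));t=dict(np.load("w2.npz"))
f=lambda a:np.array([255+a[0]/5,120+a[1]/5]);g=lambda a:np.array([207+a[0]/3.6,100+a[1]/3.6])
A=[f(x) for x in((62,118),(690,215),(47,222),(670,320),(204,456),(434,490))]
B=[g(x) for x in((100,105),(690,107),(92,193),(702,193),(272,485),(524,485))]
for a,b in zip(A,B): print("tri",tri([w,t],[a,b]).round(4))
for n,i,z in(("J",0,.056),("F",2,.056),("L",4,.037)):
    X=onz(t,B[i:i+2],z);d=X[1]-X[0];print(n,X.mean(0).round(4),np.linalg.norm(d).round(4),np.degrees(np.arctan2(d[1],d[0])).round(2))
p,r=grasp([.4492,-.2815,.028],np.radians(-9.0),45,.007);print(p,move(p,r))
E
```

```text
tri [ 0.3996 -0.275   0.0562]
tri [ 0.4996 -0.2905  0.0546]
tri [ 0.3967 -0.2919  0.0551]
tri [ 0.4972 -0.308   0.0546]
tri [ 0.4193 -0.3399  0.0345]
tri [ 0.4607 -0.3465  0.0339]
J [ 0.4491 -0.2832  0.056 ] 0.1012 -9.53
F [ 0.4466 -0.3007  0.056 ] 0.1008 -9.31
L [ 0.4396 -0.3442  0.037 ] 0.0411 -9.37
[ 0.4412297  -0.33182247  0.03294975] (array([-0.01, -0.19,  7.17]), array([ 0.07,  0.06, -0.02]))
```

Call:
send_rows(
  dr=[
    [0,0,0],
    [0,0,0],
    [0,0,0],
    [0,0,0],
    [0,0,0],
    [0,0,0],
    [0,0,0],
    [0,0,0],
  ],
  xyz=[
    [-0.1,-0.1,1.2],
    [-0.1,-0.1,2.4],
    [-0.1,-0.1,3.6],
    [-0.1,-0.1,4.8],
    [-0.1,-0.1,5.8],
    [-0.1,-0.1,6.4],
    [-0.1,-0.1,6.8],
    [-0.1,-0.1,6.8],
  ],
  jaw=[100,100,100,100,100,100,100,100],
)

```text
time_s: 3.25
eef_pos: [0.4403, -0.3343, 0.0323]
eef_rot: [-0.246, 0.705, 0.597, 0.292]
wrist_force: [-0.3, 0.1, -0.3]
opening: 1.003
grasp_force: 0.0
```

Call:
send_rows(
  dr=[
    [0,0,0],
    [0,0,0],
    [0,0,0],
    [0,0,0],
    [0,0,0],
    [0,0,0],
    [0,0,0],
    [0,0,0],
  ],
  xyz=[
    [0,0,0],
    [0,0,0],
    [0,0,0],
    [0,0,0],
    [0,0,0],
    [0,0,0],
    [0,0,0],
    [0,0,0],
  ],
  jaw=[60,40,20,20,20,20,20,20],
)

```text
time_s: 4.25
eef_pos: [0.4404, -0.3347, 0.0328]
eef_rot: [-0.246, 0.705, 0.598, 0.292]
wrist_force: [-1.9, -1.9, 5.1]
opening: 0.503
grasp_force: 62.2
```

```bash
python3 - <<'E'
from h import *
p,r,o=pose();print(p,r.as_matrix().round(3),o)
E
```

```text
[ 0.44038393 -0.33466811  0.03280608] [[ 0.115  0.986  0.118]
 [ 0.699 -0.165  0.696]
 [ 0.706  0.002 -0.708]] {'time_s': 4.25, 'q': array([-1.10489079,  0.78286114,  1.43631932,  0.43119194,  1.59678987,
       -1.08203759]), 'dq': array([-0.00136652,  0.00020794,  0.00126608,  0.00183486, -0.00233923,
        0.00048895]), 'joint_efforts': array([ 1.17821988e+00, -5.70384336e+01, -2.18791133e+01,  1.53041773e+00,
        2.07545735e+00, -3.22269439e-02]), 'eef_pos': array([ 0.44038393, -0.33466811,  0.03280608]), 'eef_rot': array([-0.24621054,  0.70503217,  0.59750448,  0.29205889]), 'wrist_force': array([-1.94103941, -1.93280106,  5.11414854]), 'torque': array([0.17980214, 0.19580213, 0.11535403]), 'grasp_force': 62.1738338470459, 'opening': 0.5025636407930694}
```

Gripped (opening 0.50, 62 N). Lift, then turn over on the way to the lower half.

```bash
cat >> h.py <<'E'
def place(org,yaw,tilt=45,tz=.0525,ty=.0048):
    "tool pose for the upright cap"
    x=np.array([np.cos(yaw),np.sin(yaw),0]);y=np.array([-x[1],x[0],0]);up=np.array([0,0,1.])
    a=np.radians(tilt);zt=-np.sin(a)*up-np.cos(a)*y
    return np.array(org)+tz*up+ty*y,R.from_matrix(np.c_[np.cross(x,zt),x,zt])
E
python3 - <<'E'
from h import *
p,r=place([.4713,.0868,.13],np.radians(11.7));print(p,move(p,r)); p0=pose()[0];print(move(p0+[0,0,.15],r)[0])
E
```

```text
[0.47032662 0.09150027 0.1825    ] (array([40.69, -4.04, 19.42]), array([  0.02, -14.8 ,  -3.92]))
[ 10.59   0.03 -10.62]
```

Call:
send_rows(
  dr=[
    [0,0,0],
    [0,-0.5,-0.1],
    [0,-1.7,-0.4],
    [0,-2.9,-0.7],
    [0,-4.1,-1],
    [0,-5.3,-1.3],
    [0,-6.4,-1.6],
    [0,-7.4,-1.9],
  ],
  xyz=[
    [1.5,0,-1.5],
    [3.5,0,-3.5],
    [6,0,-6],
    [8.5,0,-8.5],
    [10.5,0,-10.5],
    [12,0,-8],
    [14,0,-6],
    [16,0,-4],
  ],
  jaw=[20,20,20,20,20,20,20,20],
)

```text
time_s: 5.25
eef_pos: [0.454, -0.2491, 0.1746]
eef_rot: [0.028, 0.701, 0.712, 0.026]
wrist_force: [0.6, -0.3, -2.4]
opening: 0.499
grasp_force: 61.4
```

```bash
python3 - <<'E'
from h import *
p,r=place([.4713,.0868,.13],np.radians(11.7));print(p,move(p,r)); p,r,o=pose();print(p,o["q"].round(2),o["grasp_force"],r.as_matrix().round(2))
E
```

```text
[0.47032662 0.09150027 0.1825    ] (array([34.03,  2.19, -0.76]), array([-0.02, -7.37, -2.  ]))
[ 0.45399695 -0.24909206  0.17458905] [-0.76  0.09  1.87  0.06  1.12 -0.8 ] 61.432857513427734 [[-0.01  1.    0.08]
 [ 1.    0.01 -0.  ]
 [-0.    0.08 -1.  ]]
```

Call:
send_rows(
  dr=[
    [0,-1.1,-0.3],
    [0,-2.2,-0.6],
    [0,-3.3,-0.9],
    [0,-4.4,-1.2],
    [0,-5.5,-1.5],
    [0,-6.5,-1.8],
    [0,-7.37,-2],
    [0,-7.37,-2],
  ],
  xyz=[
    [4,0.3,-0.8],
    [9,0.6,-1.2],
    [14,0.9,-1.2],
    [19,1.2,-1],
    [24,1.5,-0.8],
    [29,1.9,-0.8],
    [33,2.2,-0.8],
    [34,2.2,-0.8],
  ],
  jaw=[20,20,20,20,20,20,20,20],
)

```text
time_s: 6.25
eef_pos: [0.4698, 0.093, 0.1823]
eef_rot: [0.294, 0.582, 0.718, -0.241]
wrist_force: [-0.4, 0.1, -1.9]
opening: 0.499
grasp_force: 61.6
```

```bash
python3 - <<'E'
from h import *
p,r=place([.4713,.0868,.13],np.radians(11.7));print(p,move(p,r)); p,r,o=pose();print(p,o["q"].round(2),o["grasp_force"],r.as_matrix().round(3))
for n in("scene","wrist","top"):
    c=ctrl.calibration(n);np.savez(n+"3.npz",**c);im=ctrl.camera(n)[:,:,::-1];cv2.imwrite(f"pics/{n}3.png",im)
    q=proj(c,[.4713,.0868,.1])[0];print(n,q)
E
```

```text
[0.47032662 0.09150027 0.1825    ] (array([-0.13,  0.03,  0.09]), array([-0.01, -0.04,  0.05]))
[0.46975613 0.09298845 0.18226003] [ 0.38  0.26  1.86 -0.8   1.31  0.51] 61.60212993621826 [[-0.149  0.979  0.142]
 [ 0.694  0.206 -0.69 ]
 [-0.704 -0.004 -0.71 ]]
scene [319.61708284 233.19745373]
wrist [320.53766683 131.25820561]
top [287.88571748 243.62245499]
```

View pics/wrist3.png

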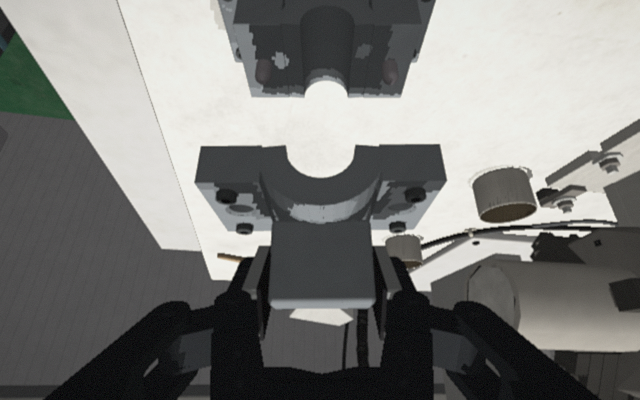

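The wrist view (upside down) shows the cap upright in the grip, its joint edge from (200,147) to (441,146). The lower half's joint face is above it around (326,60). Zooming for the dowels.

```bash
python3 - <<'E'
from h import *
t=cv2.imread("pics/wrist3.png")[0:160,190:450];t=(255*(np.clip(t/140.,0,1))**.6).astype(np.uint8);cv2.imwrite("pics/w3c.png",cv2.resize(t,None,fx=3,fy=3,interpolation=2))
c=dict(np.load("wrist3.npz"))
P,_=place([.4713,.0868,.05],np.radians(11.7))
x=np.array([np.cos(.2042),np.sin(.2042),0]);o=np.array([.4713,.0868,0])
print(proj(c,[o+s*.038*x+[0,0,z] for s in(1,-1) for z in(.05,.064)]).round(1), c["world_from_camera"].round(3))
E
```

```text
[[383.5  64.9]
 [385.4  82. ]
 [258.3  64.5]
 [256.2  81.6]] [[ 0.979 -0.096 -0.18   0.442]
 [ 0.204  0.445  0.872  0.233]
 [-0.003 -0.89   0.455  0.214]
 [ 0.     0.     0.     1.   ]]
```

View pics/w3c.png

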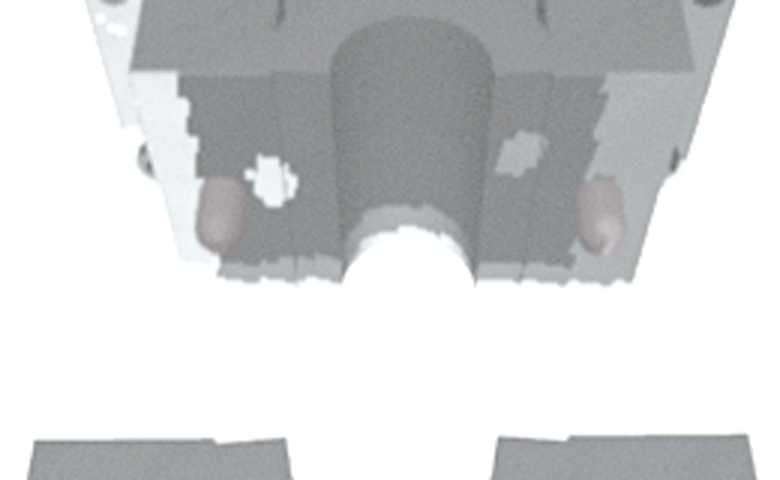

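The crop shows the dowel tips at crop (218,248) and (605,250), bases at (222,185) and (597,185). The joint face's near edge runs from (130,72) to (694,72), and the cap's joint edge from (35,441) to (748,435).

```bash
python3 - <<'E'
from h import *
c=dict(np.load("wrist3.npz"));f=lambda *a:[np.array([190+u/3,v/3]) for u,v in a]
T=onz(c,f((218,249),(605,250)),.064);N=onz(c,f((130,72),(694,72)),.05);B=onz(c,f((222,186),(597,186)),.05)
for n,X in(("tips",T),("near",N),("base",B)):
    d=X[1]-X[0];print(n,X.round(4).tolist(),X.mean(0).round(4),np.linalg.norm(d).round(4),np.degrees(np.arctan2(d[1],d[0])).round(2))
C=f((35,441),(748,435));o,d=ray(c,C)
lam=.102/np.linalg.norm(d[1]-d[0]);E_=o+d*lam;print("cap edge",E_.round(4),E_.mean(0))
p,r,_=pose();print("edge mid in tool",r.inv().apply(E_.mean(0)-p), "expected",r.inv().apply(np.array([-.028*.2+.0048*.2,.028*.98-.0048*.98,-.0525])),p)
# depth scale of near edge likewise (102mm)
o,d=ray(c,f((130,72),(694,72)));print("near edge by size",(o+d*.102/np.linalg.norm(d[1]-d[0])).round(4))
o,d=ray(c,f((218,249),(605,250)));print("tips by size",(o+d*.076/np.linalg.norm(d[1]-d[0])).round(4))
E
```

```text
tips [[0.4379, 0.0788, 0.064], [0.5125, 0.0943, 0.064]] [0.4752 0.0865 0.064 ] 0.0762 11.75
near [[0.4198, 0.1041, 0.05], [0.5182, 0.1249, 0.05]] [0.469  0.1145 0.05  ] 0.1006 11.9
base [[0.4374, 0.0817, 0.05], [0.5109, 0.0973, 0.05]] [0.4742 0.0895 0.05  ] 0.0752 11.93
cap edge [[0.4159 0.1035 0.1296]
 [0.5157 0.1246 0.1285]] [0.46580747 0.11405609 0.1290554 ]
edge mid in tool [0.05597497 0.0003894  0.02124341] expected [0.05343641 0.00014088 0.02095794] [0.47053076 0.08970144 0.18354552]
near edge by size [[0.4195 0.1024 0.0479]
 [0.5194 0.1232 0.0475]]
tips by size [[0.4379 0.0793 0.0645]
 [0.5123 0.0947 0.0644]]
```

```bash
python3 - <<'E'
from h import *
c=dict(np.load("wrist3.npz"));n=ctrl.calibration("wrist");p,r,o=pose()
print("moved since",(n["world_from_camera"]-c["world_from_camera"])[:3].round(4),p,o["time_s"])
d=n["world_from_camera"][:3,3]-c["world_from_camera"][:3,3]
rel=np.array([.4692,.1141,.069])-np.array([.4658,.1141,.1291])-d
print(rel,(r.inv().apply(rel)*100).round(2))
E
```

```text
moved since [[ 0.0006  0.0024  0.0023  0.0008]
 [-0.0031 -0.0002  0.0008 -0.0027]
 [ 0.001  -0.0003 -0.0007  0.0007]] [0.47053076 0.08970144 0.18354552] 6.4
[ 0.00258176  0.00268299 -0.06081694] [4.43 0.32 4.17]
```

Call:
send_rows(
  dr=[
    [0,0,0],
    [0,0,0],
    [0,0,0],
    [0,0,0],
    [0,0,0],
    [0,0,0],
    [0,0,0],
    [0,0,0],
  ],
  xyz=[
    [0.9,0.3,0.8],
    [1.8,0.3,1.6],
    [2.6,0.3,2.4],
    [3.3,0.3,3.2],
    [4,0.3,3.8],
    [4,0.3,3.8],
    [4,0.3,3.8],
    [4,0.3,3.8],
  ],
  jaw=[20,20,20,20,20,20,20,20],
)

```text
time_s: 7.4
eef_pos: [0.4735, 0.0921, 0.1286]
eef_rot: [0.295, 0.584, 0.717, -0.241]
wrist_force: [0.2, -0.3, -2.2]
opening: 0.502
grasp_force: 61.7
```

Call:
send_rows(
  dr=[
    [0,0,0],
    [0,0,0],
    [0,0,0],
    [0,0,0],
    [0,0,0],
    [0,0,0],
    [0,0,0],
    [0,0,0],
  ],
  xyz=[
    [0,0,0],
    [0,0,0],
    [0,0,0],
    [0,0,0],
    [0,0,0],
    [0,0,0],
    [0,0,0],
    [0,0,0],
  ],
  jaw=[20,20,20,20,20,20,20,20],
)

```text
time_s: 8.4
eef_pos: [0.4732, 0.092, 0.1281]
eef_rot: [0.295, 0.584, 0.717, -0.242]
wrist_force: [-0.6, -0.9, -1.8]
opening: 0.502
grasp_force: 61.7
```

```bash
python3 - <<'E'
from h import *
p,r,o=pose();print(p,o["grasp_force"],o["opening"],r.as_matrix().round(3),o["time_s"])
n="wrist";c=ctrl.calibration(n);np.savez(n+"4.npz",**c);im=ctrl.camera(n)[:,:,::-1];cv2.imwrite(f"pics/{n}4.png",im)
s=ctrl.calibration("scene");np.savez("scene4.npz",**s);sc=ctrl.camera("scene")[:,:,::-1];cv2.imwrite("pics/scene4.png",sc)
print(proj(s,[.4713,.0868,.08]))
g=lambda t:(255*(np.clip(t/140.,0,1))**.6).astype(np.uint8)
a=cv2.resize(g(im[30:170,190:450]),None,fx=3,fy=3,interpolation=2)
b=cv2.resize(sc[195:285,270:370],None,fx=1.8,fy=1.8,interpolation=2)
cv2.imwrite("pics/w4c.png",np.vstack([a,np.pad(b,((0,0),(0,780-180),(0,0)))]))
print(pose()[0],a.shape)
E
```

```text
[0.47321263 0.09195373 0.12813999] 61.6778039932251 0.5015359630007092 [[-0.145  0.979  0.14 ]
 [ 0.695  0.202 -0.69 ]
 [-0.705 -0.002 -0.71 ]] 8.4
[[319.44989718 239.59062789]]
[0.47321197 0.09192993 0.1281642 ] (420, 780, 3)
```

View pics/w4c.png

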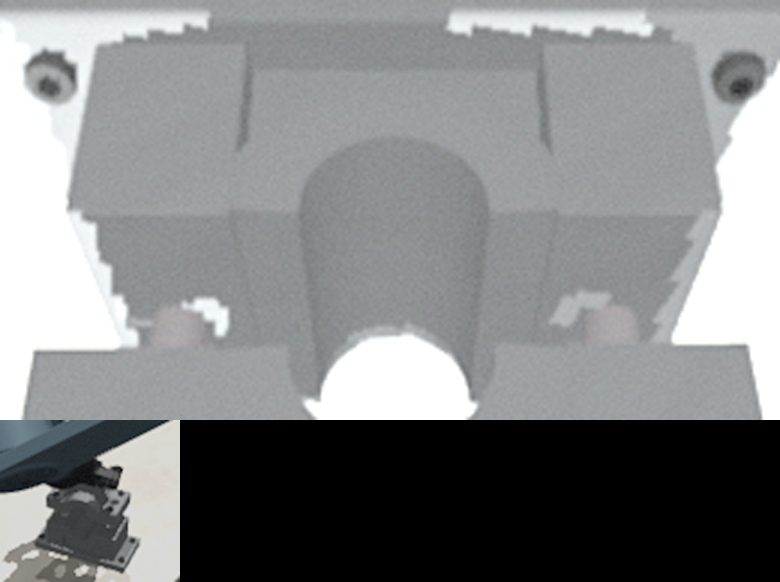

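The lower half's near joint edge runs from crop (70,212) to (720,212), and the cap's edge from (35,350) to (748,345). The dowels are at x of about 179 and 611, just behind the cap.

```bash
python3 - <<'E'
from h import *
c=dict(np.load("wrist4.npz"));f=lambda *a:[np.array([190+u/3,30+v/3]) for u,v in a]
N=onz(c,f((70,212),(720,212)),.05);d=N[1]-N[0];print("near",N.round(4),N.mean(0).round(4),np.linalg.norm(d),np.degrees(np.arctan2(d[1],d[0])))
B=onz(c,f((179,306),(611,306)),.05);print("base near points",B.round(4),B.mean(0).round(4),np.linalg.norm(B[1]-B[0]))
o,dd=ray(c,f((35,350),(748,345)));E_=o+dd*(.102/np.linalg.norm(dd[1]-dd[0]));e=E_[1]-E_[0]
print("cap",E_.round(4),E_.mean(0).round(4),np.degrees(np.arctan2(e[1],e[0])))
o,dd=ray(c,f((70,212),(720,212)));print("near by size",(o+dd*(.102/np.linalg.norm(dd[1]-dd[0]))).mean(0))
p,r,_=pose();print("edge in tool",r.inv().apply(E_.mean(0)-p).round(4));y=np.array([-.2045,.979,0])
for nm,t in(("near",N.mean(0)),("nominal",np.array([.4713,.0868,.05])+.028*y),("tips",np.array([.4752,.0865,.05])+.028*y)):
    rel=t-E_.mean(0);print(nm,rel.round(4),(r.inv().apply(rel)*100).round(2), "along y_c",rel@y,"x_c",rel@np.array([.979,.2045,0]))
E
```

```text
near [[0.4205 0.1044 0.05  ]
 [0.5179 0.1246 0.05  ]] [0.4692 0.1145 0.05  ] 0.0994676269095421 11.734380747667705
base near points [[0.4373 0.0839 0.05  ]
 [0.5106 0.0991 0.05  ]] [0.4739 0.0915 0.05  ] 0.07490290261070257
cap [[0.4191 0.1031 0.0748]
 [0.5189 0.1239 0.0739]] [0.469  0.1135 0.0744] 11.758121636888816
near by size [0.46986966 0.11148056 0.0472205 ]
edge in tool [0.0535 0.0003 0.0227]
near [ 0.0002  0.001  -0.0244] [1.78 0.04 1.66] along y_c 0.0009367931781053983 x_c 0.0003938388115022701
nominal [-0.0034  0.0007 -0.0244] [ 1.82 -0.32  1.63] along y_c 0.0014165809127465701 x_c -0.00321229985228565
tips [ 0.0005  0.0004 -0.0244] [1.74 0.06 1.71] along y_c 0.00032533091274654515 x_c 0.0005444501477143598
```

Call:
send_rows(
  dr=[
    [0,0,0],
    [0,0,0],
    [0,0,0],
    [0,0,0],
    [0,0,0],
    [0,0,0],
    [0,0,0],
    [0,0,0],
  ],
  xyz=[
    [0.2,0.05,0.16],
    [0.4,0.05,0.33],
    [0.55,0.05,0.5],
    [0.7,0.05,0.65],
    [0.85,0.05,0.8],
    [1.02,0.05,0.96],
    [1.02,0.05,0.96],
    [1.02,0.05,0.96],
  ],
  jaw=[20,20,20,20,20,20,20,20],
)

```text
time_s: 9.5
eef_pos: [0.4736, 0.0925, 0.1142]
eef_rot: [0.295, 0.584, 0.717, -0.242]
wrist_force: [0.6, 0.4, -2.2]
opening: 0.506
grasp_force: 61.7
```

Call:
send_rows(
  dr=[
    [0,0,0],
    [0,0,0],
    [0,0,0],
    [0,0,0],
    [0,0,0],
    [0,0,0],
    [0,0,0],
    [0,0,0],
  ],
  xyz=[
    [0.07,0,0.07],
    [0.14,0,0.14],
    [0.21,0,0.21],
    [0.28,0,0.28],
    [0.35,0,0.35],
    [0.42,0,0.42],
    [0.42,0,0.42],
    [0.42,0,0.42],
  ],
  jaw=[20,20,20,20,20,20,20,20],
)

```text
time_s: 10.5
eef_pos: [0.4735, 0.0925, 0.1081]
eef_rot: [0.295, 0.584, 0.717, -0.242]
wrist_force: [-0.2, -0.5, -3.6]
opening: 0.501
grasp_force: 61.7
```

Call:
send_rows(
  dr=[
    [0,0,0],
    [0,0,0],
    [0,0,0],
    [0,0,0],
    [0,0,0],
    [0,0,0],
    [0,0,0],
    [0,0,0],
  ],
  xyz=[
    [0.04,0,0.04],
    [0.08,0,0.08],
    [0.12,0,0.12],
    [0.16,0,0.16],
    [0.2,0,0.2],
    [0.23,0,0.23],
    [0.23,0,0.23],
    [0.23,0,0.23],
  ],
  jaw=[20,20,20,20,20,20,20,20],
)

```text
time_s: 11.5
eef_pos: [0.4735, 0.0925, 0.1049]
eef_rot: [0.295, 0.584, 0.717, -0.242]
wrist_force: [0.6, -0.5, -2.4]
opening: 0.504
grasp_force: 61.7
```

Call:
send_rows(
  dr=[
    [0,0,0],
    [0,0,0],
    [0,0,0],
    [0,0,0],
    [0,0,0],
    [0,0,0],
    [0,0,0],
    [0,0,0],
  ],
  xyz=[
    [0.02,0,0.02],
    [0.04,0,0.04],
    [0.06,0,0.06],
    [0.08,0,0.08],
    [0.1,0,0.1],
    [0.1,0,0.1],
    [0.1,0,0.1],
    [0.1,0,0.1],
  ],
  jaw=[20,20,20,20,20,20,20,20],
)

```text
time_s: 12.5
eef_pos: [0.4736, 0.0926, 0.1043]
eef_rot: [0.295, 0.584, 0.717, -0.242]
wrist_force: [-3.9, 1.6, 6.7]
opening: 0.5
grasp_force: 62.7
```

Call:
send_rows(
  dr=[
    [0,0,0],
    [0,0,0],
    [0,0,0],
    [0,0,0],
    [0,0,0],
    [0,0,0],
    [0,0,0],
    [0,0,0],
  ],
  xyz=[
    [0.01,0,0.01],
    [0.02,0,0.02],
    [0.03,0,0.03],
    [0.04,0,0.04],
    [0.05,0,0.05],
    [0.05,0,0.05],
    [0.05,0,0.05],
    [0.05,0,0.05],
  ],
  jaw=[20,20,20,20,20,20,20,20],
)

```text
time_s: 13.5
eef_pos: [0.4736, 0.0926, 0.1042]
eef_rot: [0.295, 0.584, 0.716, -0.242]
wrist_force: [-5.9, 2.7, 9.1]
opening: 0.502
grasp_force: 63.2
```

```bash
python3 - <<'E'
from h import *
p,r,o=pose();print(p,o["wrist_force"],o["torque"],r.as_matrix().round(3))
c=ctrl.calibration("wrist");np.savez("w5.npz",**c);im=ctrl.camera("wrist")[:,:,::-1]
print(proj(c,[.4752,.0865,.05]))
g=(255*(np.clip(im[60:210,190:450]/140.,0,1))**.6).astype(np.uint8)
cv2.imwrite("pics/w5c.png",cv2.resize(g,None,fx=3,fy=3,interpolation=2))
E
```

```text
[0.4735733  0.09257619 0.10422146] [-5.91734284  2.67503827  9.10994097] [-0.64361039  0.2714249  -0.58747745] [[-0.143  0.98   0.141]
 [ 0.694  0.201 -0.692]
 [-0.706 -0.002 -0.708]]
[[320.93737532 177.32401223]]
```

View pics/w5c.png

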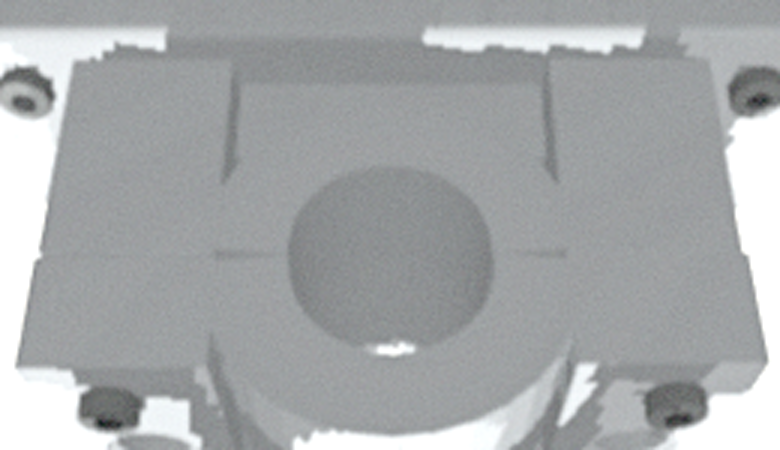

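The joint faces meet along the near side at crop (40..745, 255), on both flanges, so the cap is seated. Now pressing harder while easing the sideways load.

Call:
send_rows(
  dr=[
    [0,0,0],
    [0,0,0],
    [0,0,0],
    [0,0,0],
    [0,0,0],
    [0,0,0],
    [0,0,0],
    [0,0,0],
  ],
  xyz=[
    [0.01,-0.01,0.01],
    [0.03,-0.02,0.02],
    [0.05,-0.03,0.03],
    [0.07,-0.03,0.05],
    [0.07,-0.03,0.05],
    [0.07,-0.03,0.05],
    [0.07,-0.03,0.05],
    [0.07,-0.03,0.05],
  ],
  jaw=[20,20,20,20,20,20,20,20],
)

```text
time_s: 14.55
eef_pos: [0.4735, 0.0926, 0.1041]
eef_rot: [0.296, 0.584, 0.716, -0.242]
wrist_force: [-8.4, 2.2, 14.4]
opening: 0.5
grasp_force: 63.7
```

```bash
python3 - <<'E'
from h import *
p,r,o=pose();print(p,o["wrist_force"],o["torque"],r.as_matrix().round(4))
E
```

```text
[0.47347785 0.09260189 0.10410933] [-8.44188609  2.1833076  14.37519062] [-1.01530326  0.22298386 -0.74868987] [[-1.426e-01  9.797e-01  1.411e-01]
 [ 6.933e-01  2.006e-01 -6.922e-01]
 [-7.064e-01 -9.000e-04 -7.078e-01]]
```

Call:
send_rows(
  dr=[
    [0,0,0],
    [0,0,0],
    [0,0,0],
    [0,0,0],
    [0,0,0],
    [0,0,0],
    [0,0,0],
    [0,0,0],
  ],
  xyz=[
    [0,-0.02,0],
    [0,-0.04,0],
    [0,-0.06,0],
    [0,-0.08,0],
    [0,-0.08,0],
    [0,-0.08,0],
    [0,-0.08,0],
    [0,-0.08,0],
  ],
  jaw=[20,20,20,20,20,20,20,20],
)

```text
time_s: 15.55
eef_pos: [0.4734, 0.0926, 0.1041]
eef_rot: [0.296, 0.584, 0.716, -0.241]
wrist_force: [-4.8, 1.4, 11.5]
opening: 0.5
grasp_force: 63.1
```

```bash
python3 - <<'E'
from h import *
p,r,o=pose();print(p,o["wrist_force"],o["torque"])
c=ctrl.calibration("wrist");cv2.imwrite("pics/w6.png",ctrl.camera("wrist")[:,:,::-1])
sc=ctrl.camera("scene")[:,:,::-1];tp=ctrl.camera("top")[:,:,::-1]
g=lambda t:(255*(np.clip(t/170.,0,1))**.6).astype(np.uint8)
cv2.imwrite("pics/s6.png",np.hstack([cv2.resize(g(sc[215:285,280:360]),None,fx=5,fy=5,interpolation=2),cv2.resize(g(tp[215:285,250:330]),None,fx=5,fy=5,interpolation=2)]))
E
```

```text
[0.4734004  0.09260374 0.10405422] [-4.83221018  1.38779377 11.45743425] [-0.87649897 -0.10859488 -0.49128898]
```

View pics/s6.png

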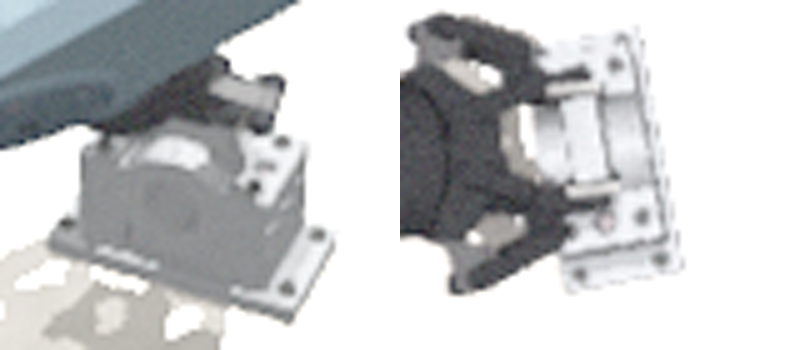

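Both views show the cap seated, with a dowel visible through its hole in the top view at crop (605,222). A last small push to restore about 15 N.

Call:
send_rows(
  dr=[
    [0,0,0],
    [0,0,0],
    [0,0,0],
    [0,0,0],
    [0,0,0],
    [0,0,0],
    [0,0,0],
    [0,0,0],
  ],
  xyz=[
    [0.01,-0.02,0.01],
    [0.02,-0.03,0.02],
    [0.03,-0.04,0.03],
    [0.05,-0.04,0.05],
    [0.05,-0.04,0.05],
    [0.05,-0.04,0.05],
    [0.05,-0.04,0.05],
    [0.05,-0.04,0.05],
  ],
  jaw=[20,20,20,20,20,20,20,20],
)

```text
time_s: 16.7
eef_pos: [0.4733, 0.0926, 0.104]
eef_rot: [0.297, 0.584, 0.716, -0.241]
wrist_force: [-6.3, 2.5, 16.0]
opening: 0.503
grasp_force: 63.7
```

Call:
send_rows(
  dr=[
    [0,0,0],
    [0,0,0],
    [0,0,0],
    [0,0,0],
    [0,0,0],
    [0,0,0],
    [0,0,0],
    [0,0,0],
  ],
  xyz=[
    [0,0,0],
    [0,0,0],
    [0,0,0],
    [0,0,0],
    [0,0,0],
    [0,0,0],
    [0,0,0],
    [0,0,0],
  ],
  jaw=[20,20,20,20,20,20,20,20],
)

```text
time_s: 17.7
eef_pos: [0.4733, 0.0926, 0.104]
eef_rot: [0.297, 0.584, 0.716, -0.241]
wrist_force: [-5.9, 2.4, 16.2]
opening: 0.5
grasp_force: 63.7
```

```bash
python3 -c "
from bench import ctrl
print(ctrl.hand_in())"
```

```text
the job is handed in; nothing more can be done
None
```

The cap is upright and seated on both dowels, and I handed in with the arm still gripping it and pressing down at about 16 N; the camera views show the joint closed along the near side, the far side was not seen directly, and no verdict came back.

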